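# Isolate and vent the machine's air line at the bench manifold

### The arm

A 6-joint arm with a two-finger parallel gripper is mounted at the origin on the work surface. World frame = base frame: x ahead of the robot, y to its left, z up, the work surface at z = 0. Lengths are in m, angles in rad, forces in N, time in s.
With the tool pointing down it reaches from about 0.15 to 0.775 m from the base axis. Payload 6.1 kg.
Tool frame: the origin (TCP) lies between the finger pads; the fingertips stand 19 mm ahead of it and the grasp point (between the pads) is the TCP (bot.nose_length is the distance from the TCP to the fingertips, in m); z points along the fingers, x is the direction in which the jaws open and shut, and the axes are right-handed (so a half turn about z gives the same grasp; the last joint's range is limited). The gripper opens to 85 mm and grips with 20 to 120 N. Pads are 22 mm wide; open, the fingers measure 114 mm over their backs; the gripper's body (76 mm by 85 mm) begins 54 mm behind the grasp point. The pads swing forward as they close: fully open they stand 13 mm farther back than shut.
Start: joints at [1.3, 0.126, -0.04, 1.405, 0, 1.571], TCP at [0.14, 0.506, 0.25] pointing down, gripper open.
Joint ranges: [-2.72, 2.72], [-0.95, 1.95], [-1.27, 1.35], [-1.78, 2.02], [-1.46, 1.47], [-3.14, 3.14]. Speed limits (rad/s): [2.39, 2.39, 3.01, 3.14, 3.14, 3.14].

### API

Orientations are given as a 3x3 rotation matrix whose columns are the frame's x, y, z axes.
In Python, from station import bot gives the robot as it stands. The module is installed in compiled form; this text tells all that it offers. Calls block until the motion is done:
- bot.move_pose(position, orientation): joint-space move of the TCP to a pose.
- bot.movel(position, ori=None, velocity=0.15, guard=None): straight line of the TCP; ori=None keeps the orientation; velocity is the mean speed in m/s. With guard (N) it stops when the force on the tool has changed by that much, and returns True; else False.
- bot.movej(angles): joint-space move.
- bot.gripper_open() and bot.grasp(effort=None): open the fingers fully, or close them until they stop; effort is the grip in N (None keeps the last).
- bot.wait(seconds).
- bot.inverse_kinematics(position, orientation): joint angles nearest the present ones, or None.
- bot.state(): the state.
- bot.snapshot(name): name is "scene" or "top" or "wrist"; returns a dict with "img" (400x640x3 uint8, red, green, blue), "mtx" (3x3 intrinsics, pixels), "rvec" (rotation vector, rad) and "tvec" (3), from world to camera coordinates, as OpenCV has them. Camera axes: x right, y down, z forward; pixel columns grow to the right and rows downward; lengths in m; the calibration is good to about 2 mm. A picture is of the moment at which its call begins. There is no depth.
A pose or a line that the arm cannot do raises bot.MotionError and nothing moves.
- bot.job_done(): hands the job in, once; it reports no verdict.
The state is a dict: "t": time; "q": joint angles; "joint_velocities": joint speeds; "joint_torque": joint torques, N m; "ee_pos": TCP position; "eef_rot": TCP orientation; "ft_force": force on the tool from outside, world axes, zero at the start; "torque": the same for the moment, N m; "width": finger opening in m.
Only numpy, scipy, OpenCV 4.12 (cv2) and the standard library are available. Lean on these libraries where they do the work, as an engineer would, in place of code of your own. Each camera call takes 0.05 s, during which the arm holds its last target.

### The job

The machine on the long pipe is due for service, so isolate its air and vent it: pushing with a fingertip, turn the big supply-valve lever of that branch (the one branch that also carries a small bleed valve) round to its stop, square across its pipe, and only after that push the small bleed-valve lever round to its stop, in line with its own side pipe. Do not take a lever between the fingers. Leave the levers of the two other branches and all loose things where they are.

Things in the scene. Friction and masses are not known exactly. Their poses are not given: they have to be found in the camera images.
- supply (a joint): Supply ball-valve lever of the machine branch, rad. 0 = open (over its pipe, pointing away from the header bar), 1.571 = shut (square across the pipe). Turns clockwise seen from above about a vertical axis, hard stop at each end, stays where left; dry friction 0.35 N m, about 5 N at the grip point. Starts open or up to 13 degrees off.
- supply_pivot (a point): Fixed point on the supply lever's vertical axis, at the height of the middle of its sleeve (84 mm above the bench). x points level along the branch pipe towards the grey header bar, y to its left, z up. The pipe (axis 40 mm above the bench, radius 7.5 mm) runs from here along -x past a tee at 130 mm to an elbow down through the plate at 205 mm. Shut, the lever points along +y.
- supply_grip (a point): Middle of the black sleeve of the supply lever, 71 mm from the pivot axis. The sleeve is a flat bar 67 mm long, 18 mm wide, 10 mm high, from 38 to 105 mm from the axis (79 to 89 mm above the bench). Moves with the lever: x points outward along the lever, z up.
- bleed (a joint): Small bleed ball-valve lever on the machine branch, rad. 0 = shut (square across its short side pipe, pointing away from the header bar), 1.571 = open (in line with the side pipe, over the bronze silencer). Turns counter-clockwise seen from above, hard stop at each end, stays where left; dry friction 0.16 N m, about 3 N at the grip point. Starts shut or up to 12 degrees off.
- bleed_pivot (a point): Fixed point on the bleed lever's vertical axis, at the height of the middle of its sleeve (72 mm above the bench). Axes as supply_pivot; it lies 130 mm along -x and 55 mm along -y from there. The side pipe runs along -y from the tee, axis 40 mm above the bench, and ends in a silencer 56 mm beyond this axis. Hub nut top 77 mm above the bench. Open, the lever points along -y.
- bleed_grip (a point): Middle of the black sleeve of the bleed lever, 52 mm from its axis. The sleeve is a flat bar 49 mm long, 15 mm wide, 8 mm high, from 27 to 76 mm from the axis (68 to 76 mm above the bench). Moves with the lever: x outward along the lever, z up.
- plain_a_lever_grip (a point): Middle of the sleeve of the same kind of large lever on another branch (valve with only a short quick coupler, no bleed valve); stands open, in line. Must not be moved. Size and height as supply_grip.
- manifold: Aluminium plate 10 mm thick, 340 by 520 mm, carrying the grey header bar (400 mm long, top 60 mm above the bench) and three branches side by side, 125 mm apart, in any order. Origin: on the bench, under the middle of the bar's branch side; x points from the branches to the bar. A gauge at the bar's right end reaches 115 mm above the bench; nothing else on the plate rises above 95 mm.
- plain_b_lever_grip (a point): The same on the third branch; stands shut, square across its pipe to the left. Must not be moved.
- machine: The fixed machine branch: big ball valve, copper pipe, tee with the bleed valve, elbow; with its two levers. Origin on the plate (10 mm above the bench), at the header bar under the pipe; axes as supply_pivot, which is 50 mm along -x from here.
- reducer: Loose brass fitting, hexagon 25 mm, 30 mm tall, standing on the plate between two branches, its top 40 mm above the bench. Origin under its middle. Leave it standing.
- plug: Loose steel coupler plug, 21 mm across, 36 mm tall, standing on the plate between two branches, its top 46 mm above the bench. Origin under its middle. Leave it standing.
- wrench: Loose steel wrench 200 mm long lying on the bench left of the plate. Leave it.
- leak_spray: Loose white bottle, 52 mm across, 150 mm tall, on the bench left of the plate. Origin under its middle. Leave it.
- tape_roll: Loose white roll of thread tape, 52 mm across, 19 mm high, on the bench right of the plate. Leave it.
- tray: Loose grey divided tray 100 by 140 by 40 mm, on the bench right of the plate. Leave it.

How it is judged:
On the way, in this order (a step that is already met when the one before it is completed fails the run):
1. the supply lever is shut while the bleed valve is still shut (value of joint supply above 1.43 rad and value of joint bleed below 0.35 rad), for 0.2 s.
2. the bleed lever is open (value of joint each of bleed, supply above 1.43 rad), for 0.2 s.
At the end, for the whole second after the job is handed in: The supply lever is within 8 degrees of square across its pipe (joint above 1.43 rad) and the bleed lever within 8 degrees of in line with its side pipe (joint above 1.43 rad), both at rest; the two other levers have moved less than 15 mm at the sleeve and every loose thing less than 30 mm (all of step 2 and velocity of joint supply between -0.05 and 0.05 rad/s and velocity of joint bleed between -0.05 and 0.05 rad/s and distance of each of plain_a_lever_grip, plain_b_lever_grip from where it was at the start of the episode below 0.015 m and distance of each of reducer, plug, wrench, leak_spray, tape_roll, tray from where it was at the start of the episode below 0.03 m); the robot touches nothing.
It fails at once if the bleed valve is opened while the supply is not shut (value of joint bleed above 0.35 rad and value of joint supply below 1.35 rad).
It fails at once if a lever of another branch is moved (distance of any of plain_a_lever_grip, plain_b_lever_grip from where it was at the start of the episode above 0.015 m).
It fails at once if a loose thing is moved, lifted or carried (distance of any of reducer, plug, wrench, leak_spray, tape_roll, tray from where it was at the start of the episode above 0.03 m).
It fails at once if a lever is taken between the fingers instead of pushed ((x of the grasp point in the frame of supply_grip between -0.04 and 0.04 m and y of the grasp point in the frame of supply_grip between -0.01 and 0.01 m and z of the grasp point in the frame of supply_grip between -0.03 and 0.012 m) or (x of the grasp point in the frame of bleed_grip between -0.04 and 0.04 m and y of the grasp point in the frame of bleed_grip between -0.01 and 0.01 m and z of the grasp point in the frame of bleed_grip between -0.03 and 0.012 m)).
It also fails if it takes over 51 s, if anything falls off the work surface, if the arm or the gripper's body presses on something with over 40 N, if the wrist force passes 120 N, or if a joint passes its speed limit or range.

## Working session

There is one attempt and no reset: what is moved stays moved. The work goes in short steps, each a Python script; the robot and the scene stay as the last script left them, time stands still between calls to the robot, and variables do not carry over. Pictures are saved under pics/ and viewed, and the job is handed in when it is done.

```bash
mkdir -p pics; cat > h.py <<'E'
import numpy as np, cv2
from station import bot
def snap(n,f):
    s=bot.snapshot(n); cv2.imwrite('pics/'+f,s['img'][:,:,::-1]); np.savez('pics/'+f+'.npz',**s); return s
def ray(s,u,v,z):
    R=cv2.Rodrigues(np.array(s['rvec'],float))[0]; t=np.array(s['tvec'],float).ravel()
    c=-R.T@t; d=R.T@np.linalg.inv(s['mtx'])@np.array([u,v,1.]); return c+d*(z-c[2])/d[2]
def proj(s,p):
    return cv2.projectPoints(np.array(p,float).reshape(-1,3),np.array(s['rvec'],float),np.array(s['tvec'],float),s['mtx'],None)[0].reshape(-1,2)
E
python3 - <<'E'
from h import *
snap('top','top0.png');snap('scene','scene0.png')
st=bot.state();print(st['t'],st['ft_force'],st['eef_rot'],st['width'],bot.nose_length)
E
```

```text
0.1 [0.3442474  0.74536935 0.20087637] [[ 2.67502378e-01  9.63557132e-01 -3.60852715e-04]
 [ 9.63556087e-01 -2.67502620e-01 -1.42002072e-03]
 [-1.46480014e-03  3.21570903e-05 -9.99998927e-01]] 0.0854432082268684 0.019
```

View pics/top0.png

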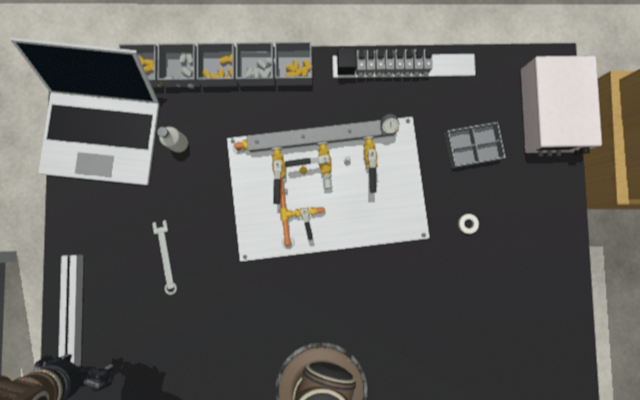

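View pics/scene0.png

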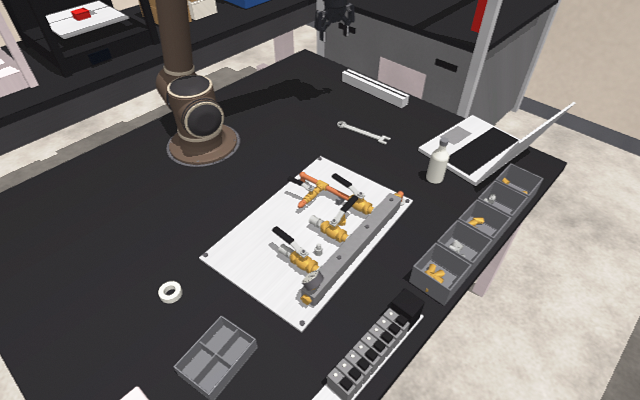

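```bash
python3 - <<'E'
from h import *
s=dict(np.load('pics/top0.png.npz'))
im=cv2.imread('pics/top0.png')
cv2.imwrite('pics/top0c.png',cv2.resize(im[100:270,215:440],None,fx=3.5,fy=3.5,interpolation=cv2.INTER_CUBIC))
for uv,z in [((229,138),.01),((409,118),.01),((429,238),.01),((240,261),.01),((278,155),.084),((305,213),.072),((283,160),.04),((289,240),.04)]: print(uv,ray(s,*uv,z))
print(-cv2.Rodrigues(s['rvec'])[0].T@s['tvec'].ravel())
E
```

```text
(229, 138) [0.68140171 0.24225753 0.01      ]
(409, 118) [ 0.7304725  -0.25900803  0.01      ]
(429, 238) [ 0.39598495 -0.30276285  0.01      ]
(240, 261) [0.34310748 0.21296037 0.01      ]
(278, 155) [0.61922113 0.10166576 0.084     ]
(305, 213) [0.46717884 0.03371991 0.072     ]
(283, 160) [0.61281691 0.09165981 0.04      ]
(289, 240) [0.39756921 0.07802747 0.04      ]
[0.40606085 0.00612402 1.34385533]
```

View pics/top0c.png

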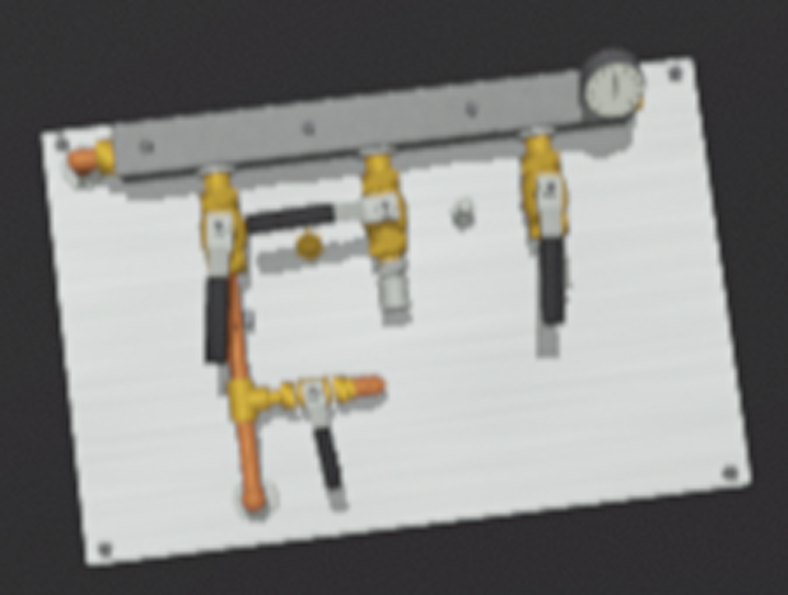

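```bash
python3 - <<'E'
from h import *
a=np.deg2rad(6)
X=np.array([np.cos(a),np.sin(a),0]);Y=np.array([-np.sin(a),np.cos(a),0])
# tool y along plate y
for sgn in (1,-1):
    R=np.column_stack([-sgn*X,sgn*Y,[0,0,-1]]); print(np.linalg.det(R), bot.inverse_kinematics([.47,.06,.3],R))
R0=np.column_stack([-X,Y,[0,0,-1.]])
E
```

```text
1.0 [ 0.12697279  0.03424339 -0.0309762   1.50557674  0.         -1.54854329]
1.0 [ 0.12697279  0.03424339 -0.0309762   1.50557674  0.          1.59304936]
```

```bash
python3 - <<'E'
from h import *
a=np.deg2rad(6)
X=np.array([np.cos(a),np.sin(a),0]);Y=np.array([-np.sin(a),np.cos(a),0])
R=np.column_stack([X,-Y,[0,0,-1.]])
bot.grasp(30)
bot.move_pose([.47,.05,.38],R)
s=snap('wrist','w1.png'); print(bot.state()['t'],-cv2.Rodrigues(s['rvec'])[0].T@s['tvec'].ravel(),bot.state()['width'])
E
```

```text
2.9917 [0.46090485 0.12992633 0.50358909] 0.00011863689731133092
```

View pics/w1.png

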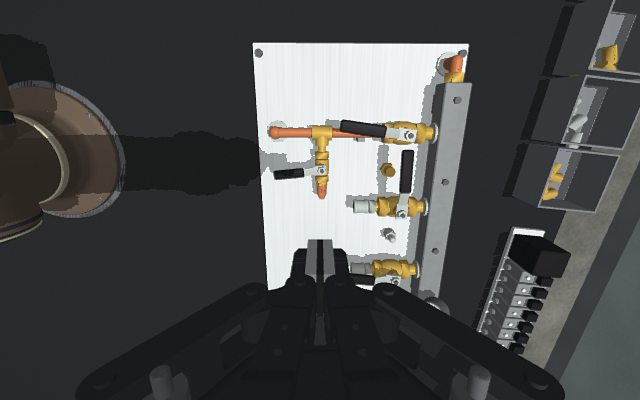

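```bash
python3 - <<'E'
from h import *
s=dict(np.load('pics/w1.png.npz'))
im=s['img'];x0,y0,x1,y1=255,100,445,230
roi=im[y0:y1,x0:x1]
dark=(roi.max(2)<55).astype(np.uint8)
n,l,st,c=cv2.connectedComponentsWithStats(dark)
for i in range(1,n):
    if st[i,4]>120:
        pts=np.argwhere(l==i)[:,::-1].astype(np.float32)
        r=cv2.minAreaRect(pts); print(st[i],c[i]+[x0,y0],r[1:])
        for z in(.084,.072):
            b=cv2.boxPoints(r)+[x0,y0]; P=np.array([ray(s,*q,z)[:2] for q in b]); print(z,P.round(4).tolist())
hsv=cv2.cvtColor(roi,cv2.COLOR_RGB2HSV)
o=((hsv[...,0]<13)&(hsv[...,1]>120)&(hsv[...,2]>90)).astype(np.uint8)
n,l,st,c=cv2.connectedComponentsWithStats(o)
for i in range(1,n):
    if st[i,4]>60: print('orange',st[i],c[i]+[x0,y0])
for uv,z in [((410,134),.089),((322,171),.077),((275,132),.046),((321,131),.048)]: print(uv,ray(s,*uv,z))
cv2.imwrite('pics/w1c.png',cv2.resize(roi[:,:,::-1],None,fx=4,fy=4,interpolation=cv2.INTER_CUBIC))
E
```

```text
[  0   0   9 130 617] [257.46353323 183.07779579] ((129.0, 8.0), 90.0)
0.084 [[0.3694, 0.1295], [0.3806, 0.1307], [0.3893, -0.0673], [0.3764, -0.0687]]
0.072 [[0.3668, 0.1295], [0.3783, 0.1307], [0.3873, -0.073], [0.374, -0.0744]]
[ 85  20  47  18 310] [360.93870968 128.96129032] ((45.67910385131836, 12.162236213684082), 8.130102157592773)
0.084 [[0.493, 0.0998], [0.4933, 0.1167], [0.5594, 0.1147], [0.56, 0.0976]]
0.072 [[0.4939, 0.0989], [0.4942, 0.1164], [0.5622, 0.1143], [0.5628, 0.0967]]
[145  50  14  43 449] [406.27394209 171.54120267] ((11.257034301757812, 42.67698287963867), 4.085616588592529)
0.084 [[0.5971, 0.018], [0.5889, 0.0834], [0.6057, 0.084], [0.6147, 0.0186]]
0.072 [[0.601, 0.0148], [0.5925, 0.0821], [0.6098, 0.0827], [0.6191, 0.0154]]
[ 19  68  30  11 242] [288.49173554 173.23966942] ((8.510359764099121, 29.2430419921875), 84.80557250976562)
0.084 [[0.401, 0.0314], [0.4446, 0.0401], [0.4469, 0.0272], [0.4029, 0.0183]]
0.072 [[0.3993, 0.0286], [0.4442, 0.0376], [0.4465, 0.0242], [0.4013, 0.0151]]
orange [ 14  27  43  11 391] [289.88746803 132.01278772]
orange [ 78  29  37   9 147] [344.9047619 133.8707483]
orange [ 62  85   9  14 101] [321.03960396 191.11881188]
(410, 134) [0.5942409  0.10675235 0.089     ]
(322, 171) [0.47441342 0.03671516 0.077     ]
(275, 132) [0.39439688 0.08477711 0.046     ]
(321, 131) [0.46679998 0.09418419 0.048     ]
```

View pics/w1c.png

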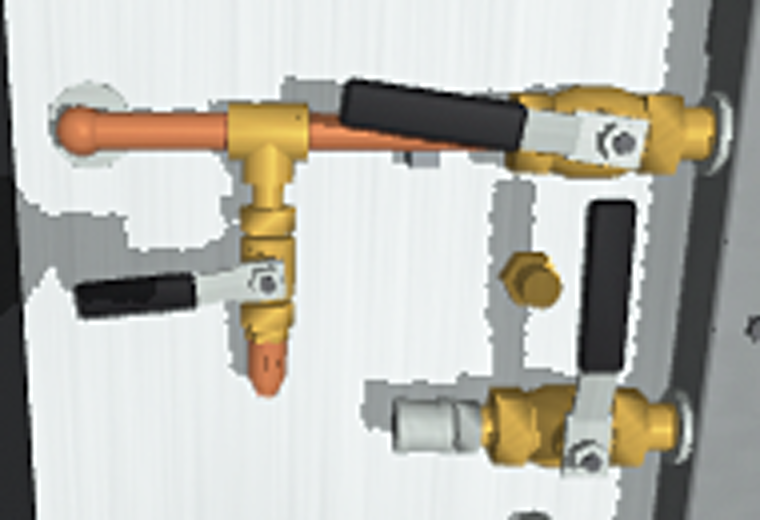

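```bash
cat >> h.py <<'E'
yaw=np.deg2rad(6.4); S=np.array([.596,.106]); B=np.array([.473,.036])
def pose(P,q,s,r,off,z):   # s=-1 clockwise, +1 ccw
    th=yaw+np.pi+s*q; u=np.array([np.cos(th),np.sin(th)]); t=s*np.array([-u[1],u[0]])
    p=P+r*u-off*t; y=np.array([*t,0]); zz=np.array([0,0,-1.])
    return np.array([*p,z]),np.column_stack([np.cross(y,zz),y,zz])
E
cat > sup.py <<'E'
from h import *
p,R=pose(S,.14,-1,.085,.034,.2); bot.move_pose(p,R); print(bot.state()['q'])
p,R=pose(S,.14,-1,.085,.034,.091)
print(bot.movel(p,R,.12,guard=10), bot.state()['t'])
s=snap('wrist','w2.png'); snap('scene','s2.png'); print(bot.state()['ft_force'],p)
E
python3 sup.py
```

```text
[ 1.44913934e-01  1.12168919e-01 -1.64615590e-01  1.29372083e+00
  1.06505465e-05 -1.39734121e+00]
False 6.5667
[ 0.18595221 -0.19626672  0.3631264 ] [0.510072  0.0744187 0.091    ]
```

View pics/w2.png

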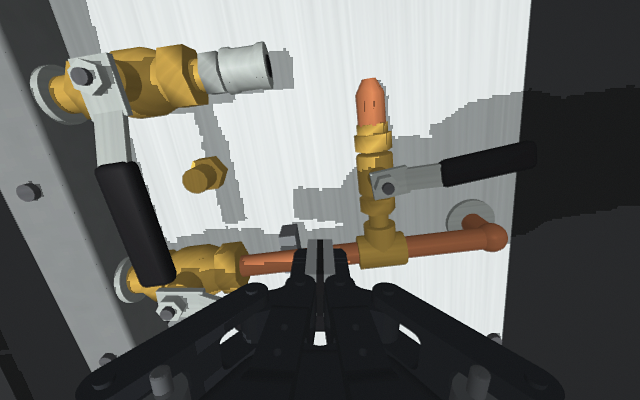

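```bash
cat > sup2.py <<'E'
from h import *
p,R=pose(S,.14,-1,.085,.021,.091)
print('contact',bot.movel(p,R,.06,guard=15),bot.state()['ft_force'].round(1),bot.state()['t'])
for q in list(np.arange(.3,1.5,.16))+[1.5,1.54,1.58,1.62,1.66,1.70]:
    p,R=pose(S,q,-1,.085,.021,.091)
    g=bot.movel(p,R,.06 if q<1.45 else .03,guard=18)
    st=bot.state(); print(round(q,2),g,st['ft_force'].round(1),round(st['t'],2))
    if g: break
snap('wrist','w3.png');snap('top','t3.png')
E
python3 sup2.py
```

```text
contact False [0.6 0.5 0.6] 7.0333
0.3 False [ 0.4 -0.8  1.1] 7.42
0.46 False [ 0.  -1.8  0.1] 7.8
0.62 False [ 0.1 -0.3 -0.5] 8.18
0.78 False [-0.6 -0.8 -0.4] 8.57
0.94 False [-0.1 -0.9 -1.5] 8.95
1.1 False [-0.   0.3 -0.8] 9.33
1.26 False [-0.4  0.7 -0.4] 9.72
1.42 False [-0.6  0.9 -0.3] 10.1
1.5 False [-3.1  0.3  0.5] 10.48
1.54 False [-3.7  1.4  0.9] 10.75
1.58 False [-3.1  1.4  0.2] 11.02
1.62 False [-3.8  1.9  0.9] 11.28
1.66 True [-0.5 -0.1 -0. ] 11.49
```

View pics/w3.png

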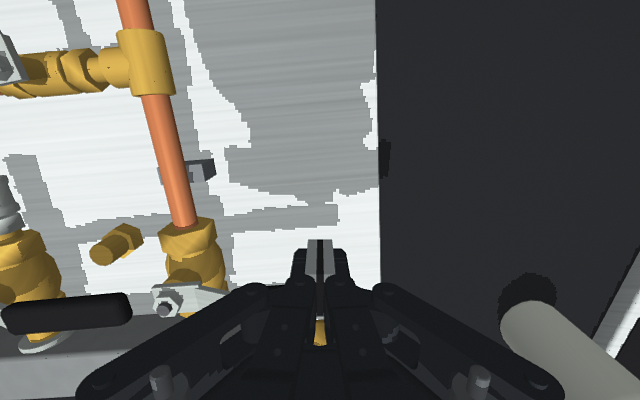

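```bash
python3 - <<'E'
from h import *
im=cv2.imread('pics/t3.png')
cv2.imwrite('pics/t3c.png',cv2.resize(im[100:270,215:440],None,fx=3.5,fy=3.5,interpolation=cv2.INTER_CUBIC))
E
```

```text
(no output)
```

View pics/t3c.png

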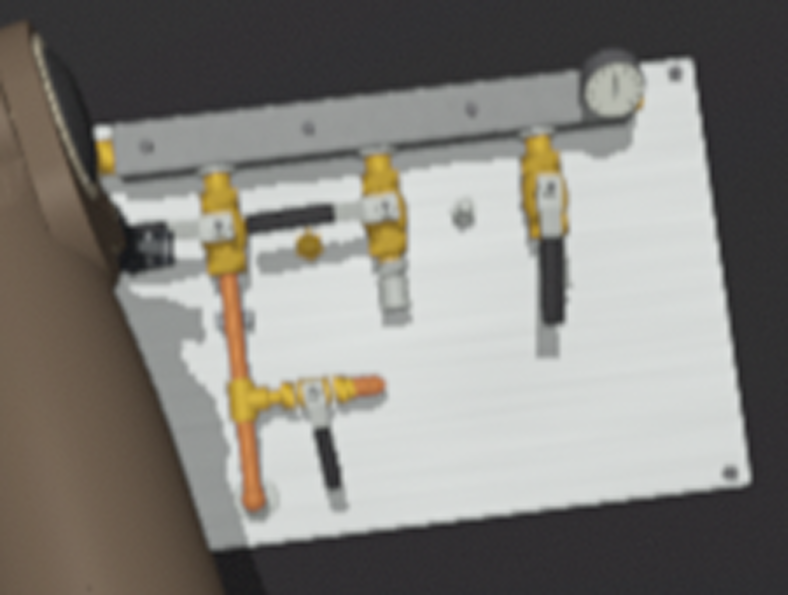

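```bash
python3 - <<'E'
from h import *
p,R=pose(S,1.6,-1,.085,.045,.091); bot.movel(p,R,.1)
p[2]=.2; bot.movel(p,R,.15)
p,R=pose(B,.1,1,.058,.040,.25); bot.move_pose(p,R); print(bot.state()['q'],bot.state()['t'])
s=snap('wrist','w4.png');snap('top','t4.png')
im=s['img']
E
```

```text
[ 1.53209397e-01 -8.53864100e-02 -2.57463101e-01  1.39929104e+00
  6.11049044e-05  1.51121089e+00] 14.0167
```

View pics/w4.png

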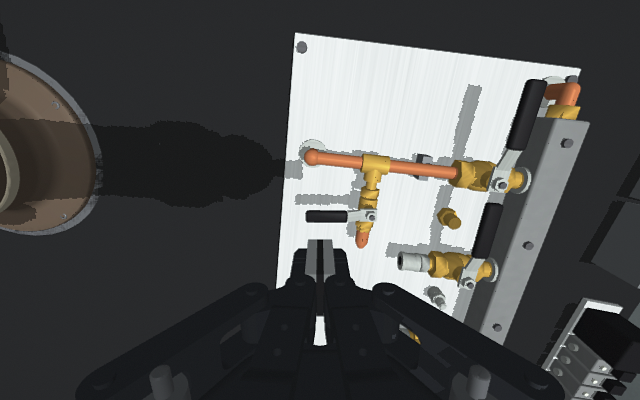

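```bash
python3 - <<'E'
from h import *
s=dict(np.load('pics/w4.png.npz'))
im=s['img']; dark=(im.max(2)<55)
def sl(x0,y0,x1,y1,z):
    m=dark[y0:y1,x0:x1].astype(np.uint8); n,l,st,c=cv2.connectedComponentsWithStats(m); i=1+st[1:,4].argmax()
    pts=np.argwhere(l==i)[:,::-1]+[x0,y0]
    P=np.array([ray(s,*q,z)[:2] for q in pts]); c=P.mean(0); w,v=np.linalg.eigh(np.cov(P.T)); d=v[:,1]
    return st[i,4],c,np.rad2deg(np.arctan2(d[1],d[0]))%180
print('sup',sl(495,70,550,155,.089),'b',sl(465,195,505,262,.089),'bleed',sl(298,200,355,228,.076))
hs=ray(s,502,185,.089);hb=ray(s,372,216,.077);hp=ray(s,468,284,.089);print(hs,hb,hp, np.rad2deg(np.arctan2(*(hs-hp)[[1,0]])))
E
```

```text
sup (np.int32(1482), array([0.58729186, 0.17597117]), np.float64(95.76123052428413)) b (np.int32(1012), array([0.59825723, 0.05352788]), np.float64(97.41287220839914)) bleed (np.int32(426), array([0.42189507, 0.02730341]), np.float64(11.501381862882369))
[0.59327406 0.10529906 0.089     ] [0.47310346 0.03889663 0.077     ] [ 0.60323169 -0.01606186  0.089     ] 94.69059826059008
```

```bash
cat > bl.py <<'E'
from h import *
B[:]=[.473,.0372]
a=(.056,.032,.079)
p,R=pose(B,.08,1,*a); up=p.copy(); up[2]=.16
bot.movel(up,R,.15); print(bot.movel(p,R,.1,guard=10),bot.state()['t'])
a=(.056,.0195,.079)
p,R=pose(B,.08,1,*a)
print('contact',bot.movel(p,R,.06,guard=15),bot.state()['ft_force'].round(1))
for q in list(np.arange(.24,1.5,.16))+[1.5,1.54,1.58,1.62,1.66,1.70,1.74]:
    p,R=pose(B,q,1,*a)
    g=bot.movel(p,R,.05 if q<1.45 else .025,guard=18)
    st=bot.state(); print(round(q,2),g,st['ft_force'].round(1),round(st['t'],2))
    if g: break
snap('wrist','w5.png')
p,R=pose(B,min(q,1.6),1,.056,.045,.079); bot.movel(p,R,.1)
p[2]=.25; bot.movel(p,R,.15)
snap('wrist','w6.png');snap('top','t6.png');snap('scene','s6.png');print(bot.state()['t'])
E
python3 bl.py
```

```text
False 15.825
contact False [-0.  -0.3  0.1]
0.24 False [1.2 0.7 0.9] 16.52
0.4 False [-0.2  1.3  1.5] 16.87
0.56 False [-0.4  0.6  0.8] 17.21
0.72 False [-1.3  0.1  0.1] 17.55
0.88 False [-1.6 -0.7  0.5] 17.89
1.04 False [-1.1 -1.3 -0.7] 18.23
1.2 False [-1.6 -0.8 -0.4] 18.57
1.36 False [-0.8 -0.4 -0.5] 18.92
1.5 False [-2.1 -2.1  0.4] 19.4
1.54 False [-2.1 -1.1  0.3] 19.65
1.58 False [-1.9 -1.2  0. ] 19.9
1.62 False [-5.5 -3.1  3.6] 20.15
1.66 False [-12.9  -3.7   9.1] 20.4
1.7 False [-21.1  -3.8  15.6] 20.65
1.74 False [-28.8  -4.8  19.2] 20.9
22.875
```

View pics/w6.png

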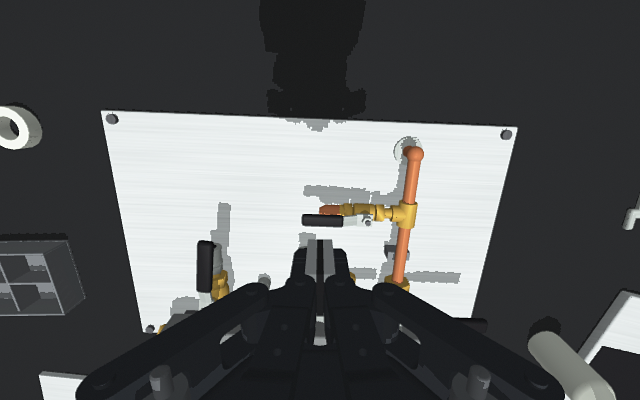

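```bash
python3 - <<'E'
from h import *
im=cv2.imread('pics/t6.png')
cv2.imwrite('pics/t6c.png',cv2.resize(im[100:270,215:440],None,fx=3.5,fy=3.5,interpolation=cv2.INTER_CUBIC))
E
```

```text
(no output)
```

View pics/t6c.png

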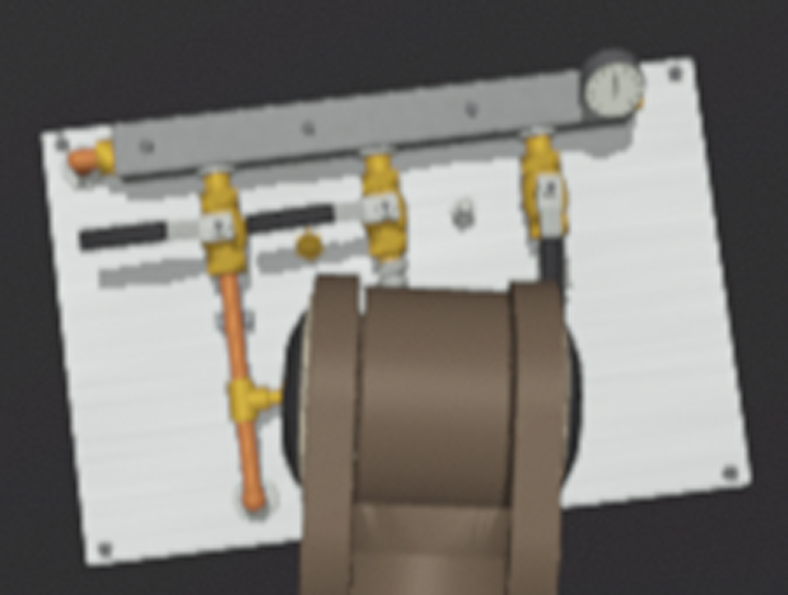

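```bash
python3 - <<'E'
from h import *
s=dict(np.load('pics/w6.png.npz'))
m=(s['img'].max(2)<55)[208:232,296:347].astype(np.uint8); n,l,st,c=cv2.connectedComponentsWithStats(m); i=1+st[1:,4].argmax()
P=np.array([ray(s,x+296,y+208,.076)[:2] for y,x in np.argwhere(l==i)])
d=np.linalg.eigh(np.cov(P.T))[1][:,1]; hub=ray(s,367,219,.077)[:2]
print(st[i],P.mean(0),np.rad2deg(np.arctan2(d[1],d[0]))%180,hub)
p=ray(s,413,153,.047),ray(s,401,270,.047); print(p,np.rad2deg(np.arctan2(*(p[1]-p[0])[[1,0]])))
# loose things, top before/after
a=cv2.imread('pics/top0.png').astype(int);b=cv2.imread('pics/t6.png').astype(int)
d=(abs(a-b).max(2)>40).astype(np.uint8)
n,l,st,c=cv2.connectedComponentsWithStats(d)
print([x.tolist() for x in st[1:] if x[4]>8])
E
```

```text
[  6   6  41  12 291] [ 0.477232   -0.01467906] 96.59878943400045 [0.46863272 0.03489854]
(array([0.39170215, 0.0789456 , 0.047     ]), array([0.54521079, 0.10061619, 0.047     ])) 8.035262386062085
[[243, 161, 40, 52, 513], [237, 163, 34, 9, 213], [295, 178, 87, 194, 11802], [294, 347, 11, 9, 41], [57, 355, 9, 19, 129], [66, 354, 15, 20, 155], [278, 358, 24, 42, 252], [0, 360, 61, 40, 1120], [310, 362, 43, 18, 456], [305, 368, 14, 10, 20], [303, 371, 52, 19, 131], [310, 370, 38, 13, 56], [87, 380, 11, 7, 30], [243, 383, 35, 17, 510], [364, 383, 3, 13, 28], [304, 388, 8, 4, 9], [300, 389, 48, 11, 274]]
```

```bash
python3 - <<'E'
from h import *
bot.wait(0.3); print(bot.state()['t'],bot.state()['ft_force'].round(1)); bot.job_done()
E
```

```text
23.175 [-0.1 -0.1  0.3]
the job is handed in; nothing more can be done
```

I shut the supply lever and then opened the bleed lever, each pushed to its stop with the side of the closed fingertips. I then raised the arm clear and handed the job in at 23.2 s of the 51 s allowed. The hand-in reports no verdict.

- **Supply lever:** in the image it pointed at about 95.8°, against about 96.4° expected for square across its pipe. The push stopped on the force guard.
- **Bleed lever:** it pointed at about 96.6°, against about 96.4° expected for in line with its side pipe. The push force rose to about 29 N as it held against its stop. The 18 N guard did not trip, because each short step measured its force change afresh, but this stayed well under the 120 N wrist limit.
- **Pipe direction:** direct pipe and hub readings varied from 4.7° to 8.0°, and I used 6.4°. Both levers stay inside the 8° tolerance anywhere in that range.
- **Other levers and loose things:** comparing the top view before and after, I saw changes only from the supply lever, the arm and its shadow. At the end the arm hid the bleed valve and part of the open lever on the third branch. The last wrist view showed that lever with nothing visibly wrong, but I did not measure it.
- **Robot:** it was clear of everything at hand-in, with the wrist force near zero.

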